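# Put the reed valve block away in the parts case drawer

## Robot

A 6-joint arm with a two-finger parallel gripper is mounted at the origin on the work surface. World frame = base frame: x ahead of the robot, y to its left, z up, the work surface at z = 0. Lengths are in m, angles in degrees, forces in N, time in s.
With the tool pointing down it reaches from about 0.4 to 0.825 m from the base axis. Payload 7 kg.
Tool frame: the origin (TCP) lies on the centre line of the jaws, within the pads' length; the fingertips stand 8 mm ahead of it and the grasp point (between the pads) lies 11 mm behind it; z points along the fingers, y is the line along which they close (so a half turn about z gives the same grasp; the last joint's range is limited). The gripper opens to 88 mm and grips with 3 to 60 N. Pads are 19 mm wide; open, the fingers measure 130 mm over their backs; the gripper's body (78 mm by 193 mm) begins 47 mm behind the grasp point.
Start: joints at [-59.696, 20.546, 0.682, 0, -70.136, -16.507], TCP at [0.161, -0.656, 0.206] pointing down, gripper open.
Joint ranges: [-176.03, 176.03], [-82.01, 121.73], [-58.28, 71.71], [-173.87, 95.51], [-174.79, -0.11], [-173.66, 173.66]. Speed limits (degrees/s): [136.94, 136.94, 172.46, 180, 180, 180].

## Interface

Orientations are given as [roll, pitch, yaw] about the fixed x, y, z axes, in that order (R = Rz(yaw) Ry(pitch) Rx(roll)).
In Python, from plant import telemetry, viewer, close_job, models gives the robot as it stands.
- The arm moves only by the shell command python3 -m handwheel 'ROWS' [FORCE]. ROWS is JSON, a list of rows, each an object with "grip": the closure, from -1 (fully open) to 1 (shut); "travel": the shift along the tool's x, y, z as a fraction of full scale, a list of three; "spin": the turn about the tool's z as a fraction of full scale. A call has 1 to 8 rows; each row shifts and turns the commanded pose from where the row before left it, along the tool's axes as they then stand; what a row does not reach is not made up. Full scale, the value 1, is 0.025 m for a shift and 5 degrees for a turn. A row lasts 1/8 s, in which the tool goes at most 62.5 mm and 10.7 degrees, less where a joint would pass 70% of its speed; a pose out of reach is approached as far as the arm can. A call with a number of a shift or a turn outside -1 to 1 is refused whole. A call with a gripper value outside its range is refused whole. The fingers move at their own pace and stop on an object; FORCE is the grip in N (left out, the last holds). Time passes only in rows, so rows that do not move let the fingers close. It gives the time, the measured TCP pose, the force, the opening and the grip force at its end, in the units of the state.
- telemetry.get_state(): the state, without advancing time (a new reading comes with each control period).
- viewer.capture(name): name is "scene" or "top" or "wrist"; returns the picture (384x512x3 uint8, red, green, blue); there is no depth.
- viewer.calibration(name): a dict with "fx", "fy", "cx", "cy" (pixels), "T" (4x4, takes a point from camera to world coordinates); the wrist camera has in their place "T_tool_cam" (4x4, takes a point from camera to tool coordinates, whose origin is the TCP and whose axes are the flange's). Camera axes: x right, y down, z forward; pixel columns grow to the right and rows downward; lengths in m; the calibration is good to about 2 mm. A picture is of the moment at which its call begins: read the wrist's pose just before it. calibration takes no time and is no camera call.
- close_job(): hands the job in; it is judged then, once.
Trained networks look in the newest picture that a camera, given by its name, has taken for a name from the list of things; names that differ only in an ending like _2 or _b are one class to them, and where a whole thing is asked for, a point or a joint stands for the part that bears it (a point fixed in the world has none). Each returns a list of dicts, best first, with "p" (0 to 1); they miss things now and then, are a little off and sometimes report something else, mostly with a low value. They report only what shows in the picture. A call takes as long as a camera call.
- models.find_in(camera, thing): "position" ([column, row] in pixels, amid what is visible of it).
The state is a dict: "time_s": time; "joints": joint angles; "qd": joint speeds; "joint_torque": joint torques, N m; "tcp_pos": TCP position; "eef_rot": TCP orientation; "contact_force": force on the tool from outside, world axes, zero at the start; "moment": the same for the moment, N m; "gripper_width": finger opening in m; "gripper_force": force on a finger pad.
Only numpy, scipy, OpenCV 4.12 (cv2) and the standard library are available. Lean on these libraries where they do the work, as an engineer would, in place of code of your own. Each camera call takes 0.05 s, during which the arm holds its last target. There are 200 camera calls.

## Task

Pull the parts case's drawer open by its bar handle, as far as it slides (its cam locks are already undone), and stand the black reed valve block, roof up, flat on the floor of the shallow tray that lies empty in one half of the drawer. Then push the drawer fully home without slamming it. Leave the spare carburetor standing in its half of the drawer and everything else lying where it is.

Things in the scene. Friction and masses are not known exactly. Their poses are not given: they have to be found in the camera images.
- drawer (a joint): Opening of the drawer in m: 0 is fully shut, 0.165 is its stop; it starts shut or up to 8 mm ajar. It slides level along its own -x, needs about 3 N (more when moved fast) and stays where it is left. Its gray steel case is fixed to the table: 240 mm deep, 260 mm wide, 95 mm high; the drawer is in its front side.
- drawer_handle (a point): Middle of the drawer's bar handle: a level round steel bar 12 mm thick, 120 mm long along its y, 70 mm above the table, centre line 45 mm out from the drawer's front face, on two posts 54 mm either side of the middle. Moves with the drawer. x points into the case (opening pulls along -x), z up. The front panel is 12 mm thick, its top edge at 89 mm. Free space above the bar.
- drawer_bays (a point): Point on the drawer's floor, 12 mm above the table, midway between its two open bays, 131 mm behind the handle bar; axes as the handle's; moves with the drawer. The bays are 148 mm long (x) and 116 mm wide, centred at y = +60 and -60 mm. Their walls and the divider are 4 mm thick and 38 mm high. Two chrome cam locks, 26 mm across, stand 11 mm out of the drawer front at y = +-95 mm.
- reed_mid (a point): Black reed valve block, 0.22 kg or so, standing on the table on its flange; the point is on its vertical axis 31 mm above its underside. Flange foot 84 mm (x) by 60 mm (y) by 8 mm thick; above it a straight-sided body 64 mm (x) by 44 mm (y) from 8 to 50 mm height; on that a gable roof with steel reed petals, ridge along x, 62 mm high. z up.
- tray_floor (a point): Centre of the inner floor of the shallow gray plastic tray that lies loose in one bay of the drawer (left or right, it varies), empty; the floor is 4 mm above its underside and so 16 mm above the table. Inside 120 mm (x, along the drawer's slide) by 88 mm (y), outside 128 by 96 mm, rim 12 mm above this point. Hidden inside the case until the drawer is opened; it moves with the drawer.
- carb_mid (a point): Spare carburetor of cast aluminium, standing in the bay that does not hold the tray, 94 mm long (x), 65 mm wide and 68 mm high; the point is 34 mm above its underside, z up.
- filter_housing: Gray plastic air filter housing, a bystander, about 165 by 92 by 60 mm, origin at the centre of its underside.
- screwdriver: Orange-handled flat screwdriver lying on the table, a bystander, 190 mm long along x.
- jet_wrench: Brass T-shaped jet wrench lying on the table, a bystander, 140 mm long along x.
- sprocket: Flat aluminium sprocket lying on top of the case, a bystander, 126 mm across, 6 mm thick, origin at the centre of its underside.

How it is judged (in metres and radians):
On the way, in this order (a step that is already met when the one before it is completed fails the run):
1. the drawer is pulled open nearly to its stop (more than 145 of 165 mm) (value of joint drawer above 0.145 m), for 0.2 s.
2. the reed valve block stands let go in the tray, drawer still open (x of reed_mid in the frame of tray_floor between -0.03 and 0.03 m and y of reed_mid in the frame of tray_floor between -0.03 and 0.03 m and z of reed_mid in the frame of tray_floor between 0.026 and 0.037 m and angle between reed_mid's own z axis and vertical below 0.1 rad and contact force between the fingers and reed_block below 0.2 N and value of joint drawer above 0.1 m), for 0.3 s.
At the end, for the whole second after the job is handed in: The drawer is shut to within 6 mm; inside it the reed valve block stands at rest, roof up (within 0.1 rad) and flat on the floor of the tray, its centre within 30 mm of the tray's centre along each side; the spare carburetor stands upright in the drawer (value of joint drawer below 0.006 m and linear speed of reed_block below 0.02 m/s and x of reed_mid in the frame of tray_floor between -0.03 and 0.03 m and y of reed_mid in the frame of tray_floor between -0.03 and 0.03 m and z of reed_mid in the frame of tray_floor between 0.026 and 0.037 m and angle between reed_mid's own z axis and vertical below 0.1 rad and angle between carb_mid's own z axis and vertical below 0.15 rad and z of carb_mid in the frame of drawer_handle below -0.01 m); the robot touches nothing.
It fails at once if the drawer is slammed (closing faster than 0.5 m/s) (velocity of joint drawer below -0.5 m/s).
It fails at once if the spare carburetor is lifted out of its bay or tipped over (angle between carb_mid's own z axis and vertical above 0.4 rad or height (world z) of carb_mid above 0.08 m).
It fails at once if a bystander (filter housing, screwdriver, jet wrench or sprocket) is shifted by more than 30 mm (distance of any of filter_housing, screwdriver, jet_wrench, sprocket from where it was at the start of the episode above 0.03 m).
It also fails if it takes over 67 s, if anything falls off the work surface, if the arm or the gripper's body presses on something with over 40 N, if the wrist force passes 120 N, or if a joint passes its speed limit or range.

## Working session

There is one attempt and no reset: what is moved stays moved. The work goes in short steps, Python scripts to look and compute and a shell command to move; the robot and the scene stay as the last step left them, time stands still between calls to the robot, and variables do not carry over. Pictures are saved under pics/ and viewed, at most 10 in all, crops included, and the job is handed in when it is done.

```bash
mkdir -p pics; ls
cat > h.py <<'E'
import numpy as np, cv2
from plant import telemetry, viewer, models
from scipy.spatial.transform import Rotation as R
def T(cam, st=None):
    c=viewer.calibration(cam)
    if "T" in c: return c,np.array(c["T"])
    M=np.eye(4); M[:3,:3]=R.from_euler('xyz',st["eef_rot"],degrees=True).as_matrix(); M[:3,3]=st["tcp_pos"]
    return c,M@np.array(c["T_tool_cam"])
def px2w(cam,uv,z,st=None):
    c,M=T(cam,st); d=M[:3,:3]@np.array([(uv[0]-c["cx"])/c["fx"],(uv[1]-c["cy"])/c["fy"],1]); o=M[:3,3]
    return o+d*(z-o[2])/d[2]
def w2px(cam,p,st=None):
    c,M=T(cam,st); q=M[:3,:3].T@(np.array(p)-M[:3,3]); return np.array([c["fx"]*q[0]/q[2]+c["cx"],c["fy"]*q[1]/q[2]+c["cy"]])
def snap(cam,fn):
    st=telemetry.get_state(); im=viewer.capture(cam); cv2.imwrite("pics/"+fn,cv2.cvtColor(im,cv2.COLOR_RGB2BGR)); return st,im
E
python3 - <<'E'
from h import *
np.set_printoptions(precision=4,suppress=True)
st=telemetry.get_state(); print(st)
zs={"drawer_handle":.07,"reed_mid":.031,"filter_housing":.03,"screwdriver":.01,"jet_wrench":.01,"sprocket":.1}
ims=[]
for cam in("top","scene"):
    s,im=snap(cam,cam+"0.png")
    c,M=T(cam); print(cam,M[:3,3],c["fx"])
    for k,z in zs.items():
        for r in models.find_in(cam,k)[:2]: print(k,r,px2w(cam,r["position"],z))
E
```

```text
pics
{'time_s': 0.0, 'joints': array([-59.6964,  20.5924,   0.6339,  -0.0214, -70.1359, -16.5071]), 'qd': array([-0.0272,  0.0379, -0.0694,  0.0205,  0.0169,  0.0797]), 'joint_torque': array([  0.0005, -58.2718,  29.3076,   6.9978,   0.0071,  -0.0001]), 'tcp_pos': array([ 0.1608, -0.655 ,  0.2048]), 'eef_rot': array([ 179.9038,   -0.0075, -166.2108]), 'contact_force': array([-0.7077,  0.4818,  0.2499]), 'moment': array([ 0.011 ,  0.0067, -0.0344]), 'gripper_force': 0.0, 'gripper_width': 0.0875890378982178}
top [ 0.3843 -0.0626  1.3112] 473.9507396894434
drawer_handle {'position': [271.8, 181.4], 'p': 0.56} [ 0.6305 -0.1299  0.07  ]
filter_housing {'position': [374.1, 176.4], 'p': 0.92} [ 0.6459 -0.4164  0.03  ]
screwdriver {'position': [105.1, 170.8], 'p': 0.9} [0.6835 0.3318 0.01  ]
screwdriver {'position': [236.9, 168.5], 'p': 0.61} [ 0.6817 -0.0362  0.01  ]
jet_wrench {'position': [399.0, 273.1], 'p': 0.7} [ 0.3799 -0.4713  0.01  ]
sprocket {'position': [271.8, 122.5], 'p': 0.77} [ 0.7845 -0.1334  0.1   ]
scene [ 1.3251 -0.4838  1.209 ] 486.4905487412171
drawer_handle {'position': [240.2, 207.5], 'p': 0.74} [ 0.6348 -0.1234  0.07  ]
reed_mid {'position': [325.5, 134.8], 'p': 0.57} [0.5112 0.272  0.031 ]
filter_housing {'position': [147.6, 267.8], 'p': 0.95} [ 0.6477 -0.4232  0.03  ]
screwdriver {'position': [366.8, 162.1], 'p': 0.78} [0.6614 0.3262 0.01  ]
jet_wrench {'position': [95.1, 210.7], 'p': 0.78} [ 0.3789 -0.4777  0.01  ]
sprocket {'position': [276.6, 249.4], 'p': 0.72} [ 0.8163 -0.1195  0.1   ]
```

```bash
cd pics; python3 -c "
import cv2
for n in('top0','scene0'): cv2.imwrite(n+'b.png',cv2.resize(cv2.imread(n+'.png'),(800,600),interpolation=cv2.INTER_CUBIC))"
```

```text
(no output)
```

View pics/top0b.png

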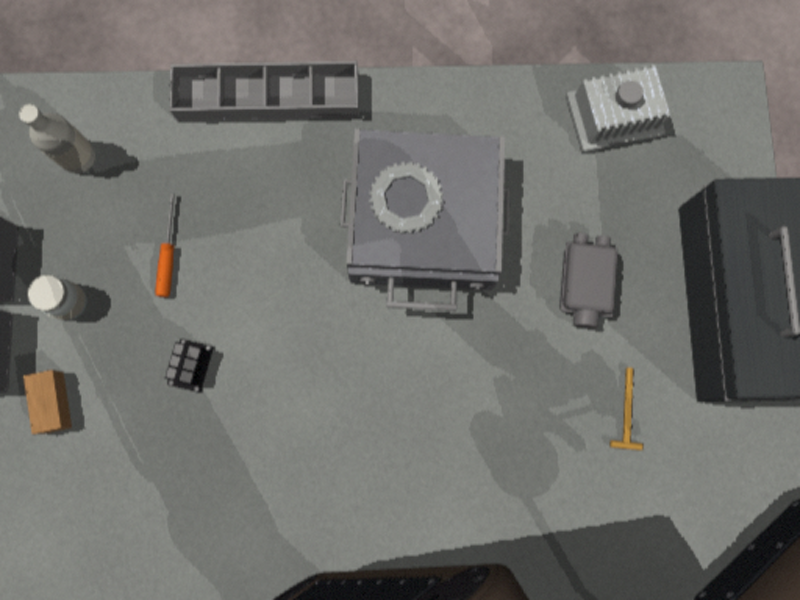

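View pics/scene0b.png

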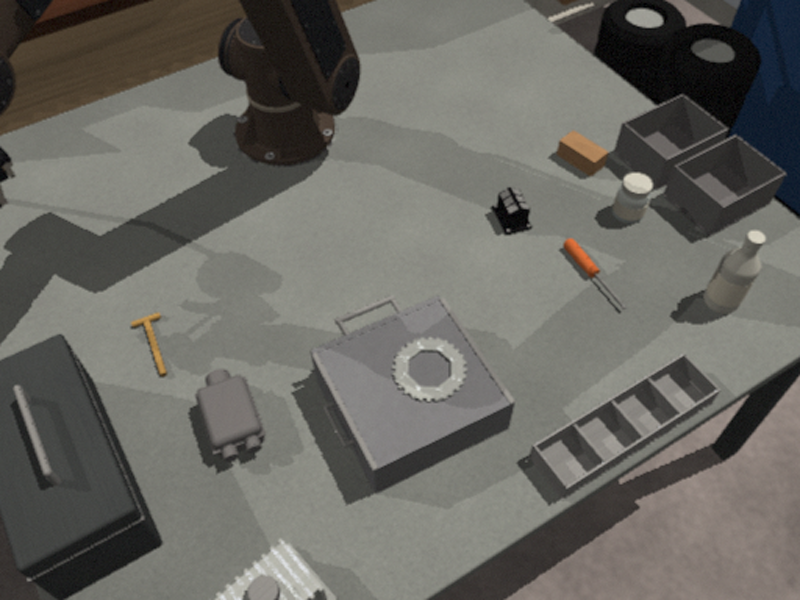

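The top view shows the case with its bar handle at about (423,307), the reed block at (190,365) and the screwdriver at (168,250), all at 800-px scale. The front is open to the robot, and the scene view agrees.

Run:
```python
from h import *
np.set_printoptions(precision=4,suppress=True)
k=1.5625
P=lambda u,v,z:px2w("top",(u/k,v/k),z)
hl,hr=P(390,305,.07),P(456,308,.07); print("handle",hl,hr)
bl,br=P(357,131,.095),P(504,137,.095); fl,fr=P(349,265,.095),P(501,272,.095)
for a,b in((hl,hr),(bl,br),(fl,fr)): d=a-b; print("yaw",np.degrees(np.arctan2(-d[0],d[1])),np.linalg.norm(d))
for a,b in((bl,fl),(br,fr)): d=a-b; print("yaw",np.degrees(np.arctan2(d[1],d[0])),np.linalg.norm(d))
print("reed", [P(u,v,.008) for u,v in((178,340),(166,383),(201,391),(213,347))], P(190,364,.04))
# scene cross-check
Q=lambda u,v,z:px2w("scene",(u/k,v/k),z)
a,b=Q(339,325,.07),Q(394,304,.07);print("scene handle",a,b)
print("reed scene",Q(513,212,.035))
c,M=T("wrist",telemetry.get_state());print(np.array(c["T_tool_cam"]),c["fx"])
```

```text
handle [ 0.5946 -0.0697  0.07  ] [ 0.5867 -0.1818  0.07  ]
yaw -4.0182775524060705 0.11238643018822178
yaw -3.5916697337051273 0.2556540148604361
yaw -4.022060037671416 0.2559227933812521
yaw -4.180356985958783 0.23833546284809076
yaw -4.11327387758764 0.24025524301310563
reed [array([0.5515, 0.3046, 0.008 ]), array([0.4766, 0.3236, 0.008 ]), array([0.4611, 0.2626, 0.008 ]), array([0.5376, 0.2431, 0.008 ])] [0.5056 0.2742 0.04  ]
scene handle [ 0.6013 -0.1801  0.07  ] [ 0.6141 -0.0711  0.07  ]
reed scene [0.522  0.2748 0.035 ]
[[ 0.0002 -0.9578 -0.2874  0.0779]
 [ 1.      0.0001  0.0004  0.0008]
 [-0.0003 -0.2874  0.9578 -0.1809]
 [ 0.      0.      0.      1.    ]] 316.8927966647179
```

```bash
python3 -m handwheel '[{"grip":-1,"travel":[-0.99,0.75,0],"spin":0},{"grip":-1,"travel":[-0.99,0.75,0],"spin":0},{"grip":-1,"travel":[-0.99,0.75,0],"spin":0},{"grip":-1,"travel":[-0.99,0.75,0],"spin":0},{"grip":-1,"travel":[-0.99,0.75,0],"spin":0},{"grip":-1,"travel":[-0.99,0.75,0],"spin":0},{"grip":-1,"travel":[-0.99,0.75,0],"spin":0},{"grip":-1,"travel":[-0.99,0.75,0],"spin":0}]'
python3 -m handwheel '[{"grip":-1,"travel":[-0.99,0.75,0],"spin":0},{"grip":-1,"travel":[-0.99,0.75,0],"spin":0},{"grip":-1,"travel":[-0.99,0.75,0],"spin":0},{"grip":-1,"travel":[-0.99,0.75,0],"spin":0},{"grip":-1,"travel":[-0.99,0.75,0],"spin":0},{"grip":-1,"travel":[-0.99,0.75,0],"spin":0},{"grip":-1,"travel":[-0.99,0.75,0],"spin":0},{"grip":-1,"travel":[-0.99,0.75,0],"spin":0}]'
python3 -m handwheel '[{"grip":-1,"travel":[-0.99,0.75,0],"spin":0},{"grip":-1,"travel":[-0.99,0.75,0],"spin":0},{"grip":-1,"travel":[-0.99,0.75,0],"spin":0},{"grip":-1,"travel":[-0.99,0.75,0],"spin":0},{"grip":-1,"travel":[-0.99,0.75,0],"spin":0},{"grip":-1,"travel":[-0.99,0.75,0],"spin":0},{"grip":0.2,"travel":[0,0,0],"spin":-1},{"grip":0.2,"travel":[0,0,0],"spin":-1}]'
python3 -m handwheel '[{"grip":0.2,"travel":[0,0,0],"spin":-1},{"grip":0.2,"travel":[0,0,0],"spin":-1},{"grip":0.2,"travel":[0,0,0],"spin":-1},{"grip":0.2,"travel":[0,0,0],"spin":-1},{"grip":0.2,"travel":[0,0,0],"spin":-1},{"grip":0.2,"travel":[0,0,0],"spin":-1},{"grip":0.2,"travel":[0,0,0],"spin":-1},{"grip":0.2,"travel":[0,0,0],"spin":-1}]'
python3 -m handwheel '[{"grip":0.2,"travel":[0,0,0],"spin":-1},{"grip":0.2,"travel":[0,0,0],"spin":-1},{"grip":0.2,"travel":[0,0,0],"spin":-1},{"grip":0.2,"travel":[0,0,0],"spin":-1},{"grip":0.2,"travel":[0,0,0],"spin":-0.44},{"grip":0.2,"travel":[0,0,0],"spin":0},{"grip":0.2,"travel":[0,0,0],"spin":0}]'
python3 - <<'E'
from h import *
st,im=snap("wrist","w1.png"); cv2.imwrite("pics/w1b.png",cv2.resize(cv2.cvtColor(im,cv2.COLOR_RGB2BGR),(800,600)))
print(models.find_in("wrist","drawer_handle"))
for r in models.find_in("wrist","drawer_handle"): print(px2w("wrist",r["position"],.07,st))
print(st["tcp_pos"],st["eef_rot"],st["gripper_width"])
E
```

```text
time_s: 1.7
tcp_pos: [0.3181, -0.4618, 0.206]
eef_rot: [-180.0, 0.0, -166.2]
contact_force: [-0.5, -0.2, -0.4]
gripper_width: 0.0877
gripper_force: 0.0
time_s: 2.7
tcp_pos: [0.4746, -0.2689, 0.206]
eef_rot: [-180.0, 0.0, -166.2]
contact_force: [-0.3, 0.1, -0.5]
gripper_width: 0.0878
gripper_force: 0.0
time_s: 3.7
tcp_pos: [0.5916, -0.1245, 0.2056]
eef_rot: [180.0, -0.0, -156.0]
contact_force: [0.2, -0.4, 0.4]
gripper_width: 0.0729
gripper_force: 0.0
time_s: 4.7
tcp_pos: [0.5914, -0.1251, 0.2059]
eef_rot: [-180.0, 0.0, -116.0]
contact_force: [-1.0, 0.2, -0.4]
gripper_width: 0.0353
gripper_force: 0.0
time_s: 5.58
tcp_pos: [0.5914, -0.1251, 0.2058]
eef_rot: [-180.0, 0.0, -94.1]
contact_force: [0.3, -0.6, 0.3]
gripper_width: 0.0351
gripper_force: 0.0
[{'position': [201.4, 143.7], 'p': 0.68}]
[ 0.63789591 -0.1649176   0.07      ]
[ 0.59136656 -0.12507233  0.20582336] [-1.79994347e+02  3.26954233e-03 -9.40601718e+01] 0.03514499226763935
```

View pics/w1b.png

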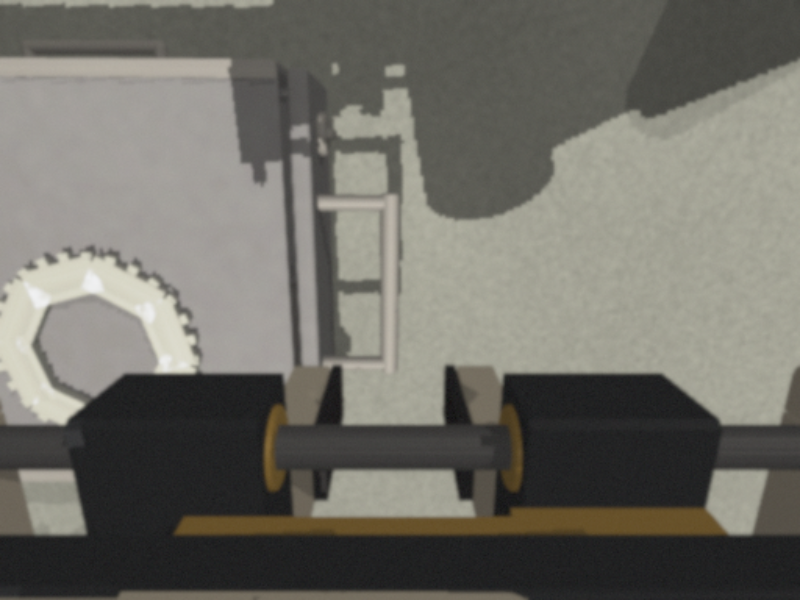

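The wrist view shows the bar at column 391, running from row 196 to 370 (800 px) and upright in the picture, so the yaw matches.

Run:
```python
from h import *
st=telemetry.get_state();k=1.5625
a=px2w("wrist",(391.5/k,196/k),.07,st);b=px2w("wrist",(391/k,371/k),.07,st);m=(a+b)/2
print(a,b,np.linalg.norm(a-b),m)
Rm=R.from_euler('xyz',st["eef_rot"],degrees=True).as_matrix()
print(Rm.T@(m-st["tcp_pos"])/.025)
f=[px2w("wrist",(316/k,v/k),.089,st) for v in (150,350)];print(f)
```

```text
[ 0.58788447 -0.17920435  0.07      ] [ 0.59664329 -0.06049816  0.07      ] 0.11902888401628713 [ 0.59226388 -0.11985125  0.07      ]
[-0.21128895 -0.02181057  5.43143312]
[array([ 0.62910615, -0.209349  ,  0.089     ]), array([ 0.64318376, -0.08707419,  0.089     ])]
```

```bash
python3 -m handwheel '[{"grip":0.36,"travel":[-0.2,-0.02,1],"spin":0},{"grip":0.36,"travel":[0,0,1],"spin":0},{"grip":0.36,"travel":[0,0,1],"spin":0},{"grip":0.36,"travel":[0,0,1],"spin":0},{"grip":0.36,"travel":[0,0,1],"spin":0},{"grip":0.36,"travel":[0,0,0.6],"spin":0},{"grip":0.36,"travel":[0,0,0.2],"spin":0},{"grip":0.36,"travel":[0,0,0],"spin":0}]' 25
python3 -m handwheel '[{"grip":1,"travel":[0,0,0],"spin":0},{"grip":1,"travel":[0,0,0],"spin":0},{"grip":1,"travel":[0,0,0],"spin":0},{"grip":1,"travel":[0,0,0],"spin":0}]' 25
```

```text
time_s: 6.72
tcp_pos: [0.5925, -0.1201, 0.0611]
eef_rot: [-180.0, -0.0, -94.0]
contact_force: [0.6, -0.0, 0.0]
gripper_width: 0.0283
gripper_force: 0.0
time_s: 7.22
tcp_pos: [0.5923, -0.1201, 0.061]
eef_rot: [-180.0, 0.0, -94.0]
contact_force: [-0.5, 0.3, -0.3]
gripper_width: 0.0007
gripper_force: 0.0
```

Run:
```python
from h import *
st,im=snap("wrist","w2.png"); s2,im2=snap("scene","s2.png")
a=cv2.resize(im,(400,300)); b=cv2.resize(im2[120:300,150:390],(400,300),interpolation=cv2.INTER_CUBIC)
cv2.imwrite("pics/c2.png",cv2.cvtColor(np.hstack([a,b]),cv2.COLOR_RGB2BGR))
```

```text
(no output)
```

View pics/c2.png

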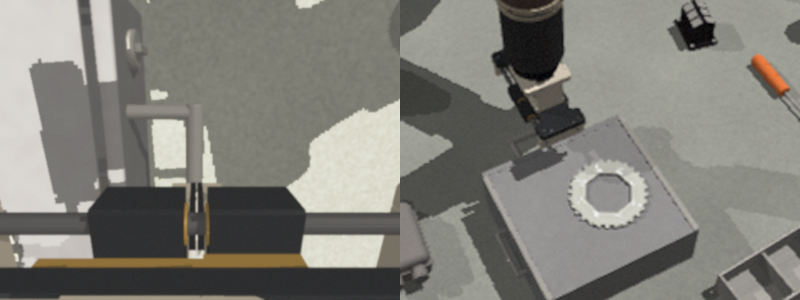

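Run:
```python
from h import *
st=telemetry.get_state(); print(st["tcp_pos"],st["gripper_width"],st["gripper_force"],st["contact_force"])
im=cv2.imread("pics/w2.png"); 
for z in(.064,.07,.076): print([w2px("wrist",(.5923+d*-.0698,-.12-d*.9976,z),st) for d in(0,.02,.04,.06)])
p=[w2px("wrist",st["tcp_pos"]+np.array([0,0,z]),st) for z in(-.008,0,.011)];print("tip,tcp,grasp",p)
cv2.imwrite("pics/w2c.png",cv2.resize(im[110:380,130:380],(740,600*270*740//(250*800) if 0 else 600),interpolation=cv2.INTER_CUBIC))
```

```text
[ 0.59225159 -0.12008996  0.06085989] 0.0003971862987301753 0.0 [ 0.64675186 -0.3372293  -0.44044824]
[array([250.75776546, 233.82149612]), array([250.75045345, 202.47894776]), array([250.74267574, 169.1402032 ]), array([250.73438638, 133.60828412])]
[array([250.7471544 , 237.91244691]), array([250.73927239, 205.70514801]), array([250.73087191, 171.37931496]), array([250.72190007, 134.71880951])]
[array([250.73586969, 242.26311902]), array([250.72735814, 209.14290506]), array([250.71826773, 173.77024835]), array([250.70853734, 135.907284  ])]
tip,tcp,grasp [array([250.84138798, 226.70448439]), array([250.83114872, 231.63667235]), array([250.81568466, 239.08562317])]
```

View pics/w2c.png

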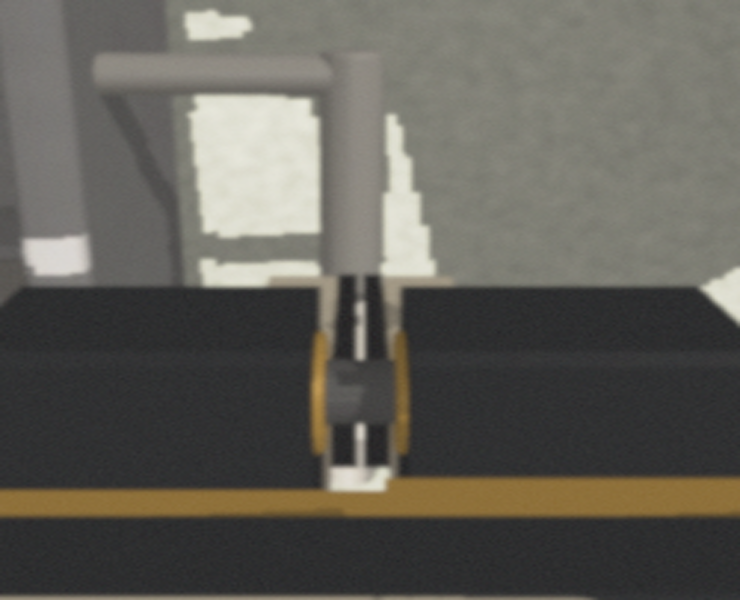

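The wrist picture shows the tips of the closed fingers still above the bar. The pads' spread and row put the real fingertips about 35 mm behind where the stated TCP offset says (tool z ≈ -27 mm). I'll open a little, go lower gently and watch the force.

```bash
python3 -m handwheel '[{"grip":0.36,"travel":[0,0,0],"spin":0},{"grip":0.36,"travel":[0,0,0],"spin":0},{"grip":0.36,"travel":[0,0,0],"spin":0},{"grip":0.36,"travel":[0,0,0.3],"spin":0},{"grip":0.36,"travel":[0,0,0.2],"spin":0},{"grip":0.36,"travel":[0,0,0.1],"spin":0},{"grip":0.36,"travel":[0,0,0],"spin":0}]'
python3 -m handwheel '[{"grip":0.36,"travel":[0,0,0.2],"spin":0},{"grip":0.36,"travel":[0,0,0.15],"spin":0},{"grip":0.36,"travel":[0,0,0],"spin":0}]'
python3 -m handwheel '[{"grip":1,"travel":[0,0,0],"spin":0},{"grip":1,"travel":[0,0,0],"spin":0},{"grip":1,"travel":[0,0,0],"spin":0},{"grip":1,"travel":[0,0,0],"spin":0}]' 25
```

```text
time_s: 8.2
tcp_pos: [0.592, -0.1201, 0.0454]
eef_rot: [180.0, -0.0, -94.0]
contact_force: [0.1, -0.4, 0.2]
gripper_width: 0.0281
gripper_force: 0.0
time_s: 8.57
tcp_pos: [0.5919, -0.1201, 0.0365]
eef_rot: [180.0, -0.0, -94.0]
contact_force: [0.0, 0.3, 0.0]
gripper_width: 0.028
gripper_force: 0.0
time_s: 9.07
tcp_pos: [0.5929, -0.1201, 0.0373]
eef_rot: [-179.9, 0.0, -94.0]
contact_force: [2.3, -0.4, 0.1]
gripper_width: 0.0112
gripper_force: 25.0
```

```bash
python3 -m handwheel '[{"grip":0.36,"travel":[0,0,0],"spin":0},{"grip":0.36,"travel":[0,0,0],"spin":0},{"grip":0.36,"travel":[0,0,0.2],"spin":0},{"grip":0.36,"travel":[0,0,0.15],"spin":0},{"grip":0.36,"travel":[0,0,0],"spin":0}]'
python3 -m handwheel '[{"grip":1,"travel":[0,0,0],"spin":0},{"grip":1,"travel":[0,0,0],"spin":0},{"grip":1,"travel":[0,0,0],"spin":0},{"grip":1,"travel":[0,0,0],"spin":0}]' 30
```

```text
time_s: 9.7
tcp_pos: [0.5917, -0.1201, 0.0276]
eef_rot: [179.9, -0.0, -94.0]
contact_force: [0.0, -0.5, -0.1]
gripper_width: 0.028
gripper_force: 0.0
time_s: 10.2
tcp_pos: [0.5925, -0.1201, 0.0284]
eef_rot: [-180.0, 0.0, -94.0]
contact_force: [0.9, -0.5, -0.6]
gripper_width: 0.0108
gripper_force: 30.0
```

```bash
python3 -m handwheel '[{"grip":1,"travel":[0,0.3,0],"spin":0},{"grip":1,"travel":[0,0.6,0],"spin":0},{"grip":1,"travel":[0,0.7,0],"spin":0},{"grip":1,"travel":[0,0.7,0],"spin":0},{"grip":1,"travel":[0,0.7,0],"spin":0},{"grip":1,"travel":[0,0.7,0],"spin":0},{"grip":1,"travel":[0,0.7,0],"spin":0},{"grip":1,"travel":[0,0.7,0],"spin":0}]'
python3 -m handwheel '[{"grip":1,"travel":[0,0.6,0],"spin":0},{"grip":1,"travel":[0,0.4,0],"spin":0},{"grip":1,"travel":[0,0.2,0],"spin":0},{"grip":1,"travel":[0,0.1,0],"spin":0},{"grip":1,"travel":[0,0.1,0],"spin":0},{"grip":1,"travel":[0,0,0],"spin":0}]'
```

```text
time_s: 11.2
tcp_pos: [0.4647, -0.1105, 0.0284]
eef_rot: [-179.9, 0.1, -94.0]
contact_force: [4.4, 5.8, -2.1]
gripper_width: 0.011
gripper_force: 30.0
time_s: 11.95
tcp_pos: [0.4333, -0.108, 0.0285]
eef_rot: [-179.6, 0.1, -94.0]
contact_force: [14.3, -0.7, -18.2]
gripper_width: 0.0107
gripper_force: 30.0
```

```bash
python3 -m handwheel '[{"grip":0.36,"travel":[0,-0.04,0],"spin":0},{"grip":0.36,"travel":[0,0,0],"spin":0},{"grip":0.36,"travel":[0,0,-0.5],"spin":0},{"grip":0.36,"travel":[0,0,-1],"spin":0},{"grip":0.36,"travel":[0,0,-1],"spin":0},{"grip":0.36,"travel":[0,0,-1],"spin":0},{"grip":0.36,"travel":[0,0,-1],"spin":0},{"grip":0.36,"travel":[0,0,-1],"spin":0}]'
python3 -m handwheel '[{"grip":-1,"travel":[-0.98,-0.12,0],"spin":0},{"grip":-1,"travel":[-0.98,-0.12,0],"spin":0},{"grip":-1,"travel":[-0.98,-0.12,0],"spin":0},{"grip":-1,"travel":[-0.98,-0.12,0],"spin":0},{"grip":-1,"travel":[-0.98,-0.12,0],"spin":0},{"grip":-1,"travel":[-0.98,-0.12,0],"spin":0},{"grip":-1,"travel":[-0.98,-0.12,0],"spin":0},{"grip":-1,"travel":[-0.98,-0.12,0],"spin":0}]'
python3 -m handwheel '[{"grip":-1,"travel":[-0.98,-0.12,0],"spin":0},{"grip":-1,"travel":[-0.98,-0.12,0],"spin":0},{"grip":-1,"travel":[-0.98,-0.12,0],"spin":0},{"grip":-1,"travel":[-0.98,-0.12,0],"spin":0},{"grip":-1,"travel":[-0.98,-0.12,0],"spin":0},{"grip":-1,"travel":[-0.98,-0.12,0],"spin":0},{"grip":-1,"travel":[-0.98,-0.12,0],"spin":0},{"grip":-1,"travel":[-0.98,-0.12,0],"spin":0}]'
python3 -m handwheel '[{"grip":-1,"travel":[0,0,0],"spin":-1},{"grip":-1,"travel":[0,0,0],"spin":-1},{"grip":-1,"travel":[0,0,0],"spin":-1},{"grip":-1,"travel":[0,0,0],"spin":-1},{"grip":-1,"travel":[0,0,0],"spin":-1},{"grip":-1,"travel":[0,0,0],"spin":-1},{"grip":-1,"travel":[0,0,0],"spin":-1},{"grip":-1,"travel":[0,0,0],"spin":-1}]'
python3 -m handwheel '[{"grip":-1,"travel":[0,0,0],"spin":-1},{"grip":-1,"travel":[0,0,0],"spin":-1},{"grip":-1,"travel":[0,0,0],"spin":-1},{"grip":-1,"travel":[0,0,0],"spin":-1},{"grip":-1,"travel":[0,0,0],"spin":-1},{"grip":-1,"travel":[0,0,0],"spin":-1},{"grip":-1,"travel":[0,0,0],"spin":-1},{"grip":-1,"travel":[0,0,0],"spin":-1}]'
python3 - <<'E'
from h import *
st,im=snap("wrist","w3.png"); print(st["tcp_pos"],st["eef_rot"])
for n in("reed_mid",): 
  for r in models.find_in("wrist",n): print(n,r,px2w("wrist",r["position"],.04,st))
s,im2=snap("top","t3.png")
for n,z in(("drawer_handle",.07),("tray_floor",.016),("carb_mid",.046)):
  for r in models.find_in("top",n): print(n,r,px2w("top",r["position"],z))
b=cv2.resize(im2[90:300,180:390],(400,400),interpolation=cv2.INTER_CUBIC)
a=cv2.resize(im,(400,300)); a=np.vstack([a,np.zeros((100,400,3),np.uint8)])
cv2.imwrite("pics/c3.png",cv2.cvtColor(np.hstack([a,b]),cv2.COLOR_RGB2BGR))
E
```

```text
time_s: 12.95
tcp_pos: [0.4304, -0.109, 0.1676]
eef_rot: [-180.0, 0.0, -94.0]
contact_force: [0.3, 0.3, -0.1]
gripper_width: 0.0279
gripper_force: 0.0
time_s: 13.95
tcp_pos: [0.4683, 0.0854, 0.1667]
eef_rot: [-180.0, 0.0, -94.0]
contact_force: [0.6, -0.1, -0.9]
gripper_width: 0.0876
gripper_force: 0.0
time_s: 14.95
tcp_pos: [0.5067, 0.2805, 0.1657]
eef_rot: [180.0, -0.0, -94.0]
contact_force: [-0.2, -0.3, -1.1]
gripper_width: 0.0875
gripper_force: 0.0
time_s: 15.95
tcp_pos: [0.5066, 0.2796, 0.1657]
eef_rot: [180.0, -0.0, -53.8]
contact_force: [-0.1, -0.2, 1.0]
gripper_width: 0.0877
gripper_force: 0.0
time_s: 16.95
tcp_pos: [0.5066, 0.2797, 0.1657]
eef_rot: [180.0, 0.0, -13.8]
contact_force: [0.7, 1.0, 0.4]
gripper_width: 0.0876
gripper_force: 0.0
[0.50655361 0.2796551  0.16568042] [ 1.79991767e+02  4.62792115e-03 -1.38411438e+01]
reed_mid {'position': [249.3, 175.9], 'p': 0.86} [0.51332009 0.28070398 0.04      ]
drawer_handle {'position': [274.6, 210.7], 'p': 0.68} [ 0.55141908 -0.13473027  0.07      ]
tray_floor {'position': [249.5, 206.8], 'p': 0.57} [ 0.57124858 -0.06892867  0.016     ]
carb_mid {'position': [291.2, 208.9], 'p': 0.77} [ 0.55844097 -0.18109591  0.046     ]
```

View pics/c3.png

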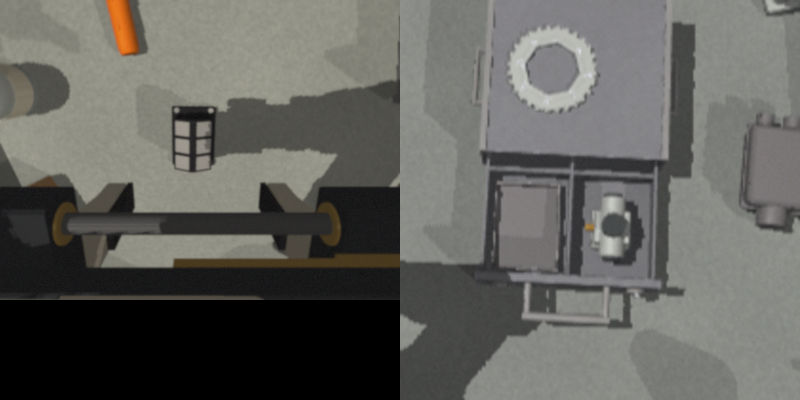

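The wrist view shows the reed block aligned with the tool: flange far edge at about (194,106), with the ridge running down to (193,170). The top view shows the drawer open, the tray in the left bay at about (530,227) and the carburetor in the right bay at (612,227).

Run:
```python
from h import *
np.set_printoptions(precision=4,suppress=True)
st=telemetry.get_state()
Rm=R.from_euler('xyz',st["eef_rot"],degrees=True).as_matrix()
W=lambda u,v,z:px2w("wrist",(u*1.28,v*1.28),z,st)
tl=lambda p:Rm.T@(p-st["tcp_pos"])*1000
print("flange L,R",tl(W(172,106,.008)),tl(W(216,106,.008)),"ridge",tl(W(193,120,.062)),tl(W(193,166,.062)))
C=lambda u,v,z:px2w("top",((u-400)*210/400+180,v*210/400+90),z)
print("tray",[C(u,v,.028) for u,v in((498,184),(562,184),(562,270),(498,270))], C(530,227,.028))
print("bay walls z.05", C(488,220,.05),C(571,220,.05),C(655,220,.05), "handle",C(525,319,.07),C(608,322,.07))
d=np.array([np.cos(np.radians(-4)),np.sin(np.radians(-4)),0]);n=np.array([-d[1],d[0],0])
h=np.array([.592,-.120,.07])-d*.160;print("bay from handle",h, h+d*.131+n*.06)
```

```text
flange L,R [ 42.3495 -33.5371 157.6957] [ 42.3632  25.8912 157.7   ] ridge [ 32.0441  -4.5197 103.6985] [-24.265   -4.7237 103.7022]
tray [array([ 0.6269, -0.0206,  0.028 ]), array([ 0.6247, -0.1131,  0.028 ]), array([ 0.5002, -0.1094,  0.028 ]), array([ 0.5025, -0.0184,  0.028 ])] [ 0.563  -0.0653  0.028 ]
bay walls z.05 [ 0.5714 -0.0063  0.05  ] [ 0.5685 -0.1234  0.05  ] [ 0.5656 -0.2423  0.05  ] handle [ 0.4309 -0.0554  0.07  ] [ 0.4238 -0.1685  0.07  ]
bay from handle [ 0.4324 -0.1088  0.07  ] [ 0.5673 -0.0581  0.07  ]
```

```bash
python3 -m handwheel '[{"grip":-1,"travel":[0.05,-0.16,0.5],"spin":0},{"grip":-1,"travel":[0,0,1],"spin":0},{"grip":-1,"travel":[0,0,1],"spin":0},{"grip":-1,"travel":[0,0,1],"spin":0},{"grip":-1,"travel":[0,0,1],"spin":0},{"grip":-1,"travel":[0,0,1],"spin":0},{"grip":-1,"travel":[0,0,0.3],"spin":0},{"grip":-1,"travel":[0,0,0],"spin":0}]' 25
python3 -m handwheel '[{"grip":-1,"travel":[0,0,0.3],"spin":0},{"grip":-1,"travel":[0,0,0.3],"spin":0},{"grip":-1,"travel":[0,0,0.3],"spin":0},{"grip":-1,"travel":[0,0,0.1],"spin":0},{"grip":-1,"travel":[0,0,0],"spin":0}]'
python3 -m handwheel '[{"grip":1,"travel":[0,0,0],"spin":0},{"grip":1,"travel":[0,0,0],"spin":0},{"grip":1,"travel":[0,0,0],"spin":0},{"grip":1,"travel":[0,0,0],"spin":0},{"grip":1,"travel":[0,0,0],"spin":0}]' 30
```

```text
time_s: 18.25
tcp_pos: [0.5084, 0.2823, 0.0203]
eef_rot: [179.9, 0.0, -14.0]
contact_force: [-0.6, 0.4, 0.9]
gripper_width: 0.0874
gripper_force: 0.0
time_s: 18.88
tcp_pos: [0.5085, 0.2824, -0.0045]
eef_rot: [180.0, 0.0, -14.0]
contact_force: [0.6, 0.1, 0.0]
gripper_width: 0.0876
gripper_force: 0.0
time_s: 19.5
tcp_pos: [0.5086, 0.2825, -0.0042]
eef_rot: [-180.0, -0.0, -14.0]
contact_force: [0.1, 0.1, -0.3]
gripper_width: 0.0436
gripper_force: 29.9
```

```bash
python3 -m handwheel '[{"grip":1,"travel":[0,0,-0.4],"spin":0},{"grip":1,"travel":[0,0,-0.8],"spin":0},{"grip":1,"travel":[0,0,-0.9],"spin":0},{"grip":1,"travel":[0,0,-0.9],"spin":0},{"grip":1,"travel":[0,0,-0.9],"spin":0},{"grip":1,"travel":[0,0,-0.9],"spin":0},{"grip":1,"travel":[0,0,-0.8],"spin":0},{"grip":1,"travel":[0.2,0.5,0],"spin":0}]'
python3 -m handwheel '[{"grip":1,"travel":[0.42,1,0],"spin":0},{"grip":1,"travel":[0.42,1,0],"spin":0},{"grip":1,"travel":[0.42,1,0],"spin":0},{"grip":1,"travel":[0.42,1,0],"spin":0},{"grip":1,"travel":[0.42,1,0],"spin":0},{"grip":1,"travel":[0.42,1,0],"spin":0},{"grip":1,"travel":[0.42,1,0],"spin":0},{"grip":1,"travel":[0.42,1,0],"spin":0}]'
python3 -m handwheel '[{"grip":1,"travel":[0.42,1,0],"spin":0},{"grip":1,"travel":[0.42,1,0],"spin":0},{"grip":1,"travel":[0.42,1,0],"spin":0},{"grip":1,"travel":[0.42,0.9,0],"spin":0},{"grip":1,"travel":[0.3,0.5,0],"spin":0},{"grip":1,"travel":[0,0,0],"spin":-1},{"grip":1,"travel":[0,0,0],"spin":-1},{"grip":1,"travel":[0,0,0],"spin":0}]'
python3 - <<'E'
from h import *
st,im=snap("wrist","w4.png"); print(st["tcp_pos"],st["eef_rot"])
cv2.imwrite("pics/w4b.png",cv2.resize(cv2.cvtColor(im,cv2.COLOR_RGB2BGR),(800,600)))
E
```

```text
time_s: 20.5
tcp_pos: [0.5111, 0.2699, 0.1377]
eef_rot: [-179.8, -0.1, -13.9]
contact_force: [0.2, -0.0, -1.7]
gripper_width: 0.044
gripper_force: 29.9
time_s: 21.5
tcp_pos: [0.5425, 0.0529, 0.1348]
eef_rot: [180.0, 0.1, -14.0]
contact_force: [0.4, 0.6, -0.8]
gripper_width: 0.0439
gripper_force: 29.9
time_s: 22.5
tcp_pos: [0.5644, -0.0641, 0.1353]
eef_rot: [180.0, 0.1, -4.0]
contact_force: [0.3, 0.1, -1.8]
gripper_width: 0.0437
gripper_force: 29.9
[ 0.56443004 -0.06412616  0.1352599 ] [ 1.79998205e+02  5.15879727e-02 -4.04630153e+00]
```

View pics/w4b.png

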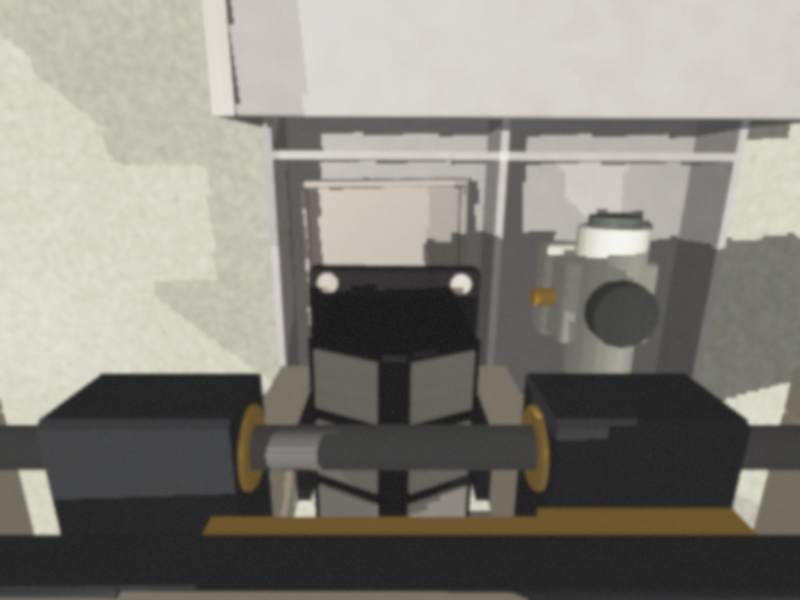

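The block is held square over the left bay. The tray's back rim runs from (304,183) to (470,180), and the block's flange edge from (312,268) to (479,268).

Run:
```python
from h import *
np.set_printoptions(precision=1,suppress=True)
st=telemetry.get_state();k=1.5625
Rm=R.from_euler('xyz',st["eef_rot"],degrees=True).as_matrix()
f=lambda u,v,z:Rm.T@(px2w("wrist",(u/k,v/k),z,st)-st["tcp_pos"])*1000
zf=st["tcp_pos"][2]+.0042+.008
print("tray",f(304,183,.028),f(470,180,.028)," flange",f(312,268,zf),f(479,268,zf)," bay back wall",f(276,156,.05),f(503,156,.05))
```

```text
tray [ 63.9 -50.9 107.3] [ 65.6  42.9 107.4]  flange [ 41.  -28.8 -12.2] [ 41.   29.3 -12.2]  bay back wall [ 78.5 -60.8  85.3] [78.5 56.  85.3]
```

```bash
python3 -m handwheel '[{"grip":1,"travel":[0.06,-0.12,0.4],"spin":0},{"grip":1,"travel":[0,0,0.8],"spin":0},{"grip":1,"travel":[0,0,0.9],"spin":0},{"grip":1,"travel":[0,0,0.9],"spin":0},{"grip":1,"travel":[0,0,0.8],"spin":0},{"grip":1,"travel":[0,0,0.5],"spin":0},{"grip":1,"travel":[0,0,0.3],"spin":0},{"grip":1,"travel":[0,0,0],"spin":0}]'
python3 -m handwheel '[{"grip":1,"travel":[0,0,0.15],"spin":0},{"grip":1,"travel":[0,0,0.1],"spin":0},{"grip":1,"travel":[0,0,0.05],"spin":0},{"grip":1,"travel":[0,0,0],"spin":0}]'
```

```text
time_s: 23.55
tcp_pos: [0.5665, -0.0611, 0.0204]
eef_rot: [180.0, 0.0, -4.0]
contact_force: [-1.3, -0.1, -1.9]
gripper_width: 0.0437
gripper_force: 29.9
time_s: 24.05
tcp_pos: [0.5666, -0.0611, 0.0133]
eef_rot: [180.0, -0.0, -4.0]
contact_force: [-1.3, 0.1, -1.9]
gripper_width: 0.0437
gripper_force: 29.9
```

```bash
python3 -m handwheel '[{"grip":1,"travel":[0,0,0.05],"spin":0},{"grip":1,"travel":[0,0,0.03],"spin":0},{"grip":1,"travel":[0,0,0],"spin":0}]'
python3 -m handwheel '[{"grip":-0.3,"travel":[0,0,0],"spin":0},{"grip":-0.3,"travel":[0,0,0],"spin":0},{"grip":-0.3,"travel":[0,0,0],"spin":0}]'
```

```text
time_s: 24.42
tcp_pos: [0.5669, -0.0611, 0.0118]
eef_rot: [180.0, -0.0, -4.0]
contact_force: [-1.0, -0.3, 5.2]
gripper_width: 0.0437
gripper_force: 29.9
time_s: 24.8
tcp_pos: [0.5666, -0.0611, 0.0111]
eef_rot: [180.0, 0.0, -4.0]
contact_force: [0.0, 0.1, -0.1]
gripper_width: 0.0565
gripper_force: 0.0
```

```bash
python3 -m handwheel '[{"grip":-0.3,"travel":[0,0,-0.3],"spin":0},{"grip":-0.3,"travel":[0,0,-0.8],"spin":0},{"grip":-0.3,"travel":[0,0,-1],"spin":0},{"grip":-0.3,"travel":[0,0,-1],"spin":0},{"grip":-0.3,"travel":[0,0,-1],"spin":0},{"grip":-0.3,"travel":[0,0,-1],"spin":0},{"grip":-0.3,"travel":[0,0,-1],"spin":0},{"grip":0.36,"travel":[-0.5,0.2,-0.3],"spin":0}]'
python3 -m handwheel '[{"grip":0.36,"travel":[-0.9,0.4,0],"spin":0},{"grip":0.36,"travel":[-0.9,0.4,0],"spin":0},{"grip":0.36,"travel":[-1,0.4,0],"spin":0},{"grip":0.36,"travel":[-1,0.4,0],"spin":0},{"grip":0.36,"travel":[-0.9,0.47,0],"spin":0},{"grip":0.36,"travel":[0,0,0],"spin":1},{"grip":0.36,"travel":[0,0,0],"spin":1},{"grip":0.36,"travel":[0,0,0],"spin":1}]'
python3 -m handwheel '[{"grip":0.36,"travel":[0,0,0],"spin":1},{"grip":0.36,"travel":[0,0,0],"spin":1},{"grip":0.36,"travel":[0,0,0],"spin":1},{"grip":0.36,"travel":[0,0,0],"spin":1},{"grip":0.36,"travel":[0,0,0],"spin":1},{"grip":0.36,"travel":[0,0,0],"spin":1},{"grip":0.36,"travel":[0,0,0],"spin":1},{"grip":0.36,"travel":[0,0,0],"spin":1}]'
python3 -m handwheel '[{"grip":0.36,"travel":[0,0,0],"spin":1},{"grip":0.36,"travel":[0,0,0],"spin":1},{"grip":0.36,"travel":[0,0,0],"spin":1},{"grip":0.36,"travel":[0,0,0],"spin":1},{"grip":0.36,"travel":[0,0,0],"spin":1},{"grip":0.36,"travel":[0,0,0],"spin":1},{"grip":0.36,"travel":[0,0,0],"spin":1},{"grip":0.36,"travel":[0,0,0],"spin":0}]'
python3 - <<'E'
from h import *
st,im=snap("wrist","w5.png"); print(st["tcp_pos"],st["eef_rot"],st["gripper_width"])
s,im2=snap("top","t5.png"); s,im3=snap("scene","s5.png")
b=cv2.resize(im2[90:300,180:390],(400,300),interpolation=cv2.INTER_CUBIC)
c=cv2.resize(im3[100:280,140:380],(400,300),interpolation=cv2.INTER_CUBIC)
a=cv2.resize(im,(400,300)); 
cv2.imwrite("pics/c5.png",cv2.cvtColor(np.vstack([np.hstack([a,b]),np.hstack([c,c*0])]),cv2.COLOR_RGB2BGR))
E
```

```text
time_s: 25.8
tcp_pos: [0.5546, -0.0651, 0.173]
eef_rot: [-180.0, -0.2, -4.0]
contact_force: [-0.2, -0.5, -0.4]
gripper_width: 0.0513
gripper_force: 0.0
time_s: 26.8
tcp_pos: [0.4316, -0.1089, 0.1707]
eef_rot: [180.0, 0.0, -19.2]
contact_force: [0.2, 0.5, 0.4]
gripper_width: 0.0281
gripper_force: 0.0
time_s: 27.8
tcp_pos: [0.4316, -0.1088, 0.1707]
eef_rot: [180.0, 0.0, -59.2]
contact_force: [0.7, -0.1, 0.1]
gripper_width: 0.0277
gripper_force: 0.0
time_s: 28.8
tcp_pos: [0.4319, -0.1088, 0.1708]
eef_rot: [180.0, 0.0, -94.0]
contact_force: [0.1, -0.2, -0.2]
gripper_width: 0.0279
gripper_force: 0.0
[ 0.43187157 -0.10879599  0.17079053] [ 1.79953195e+02  4.28382950e-03 -9.39842620e+01] 0.02790899281780958
```

View pics/c5.png

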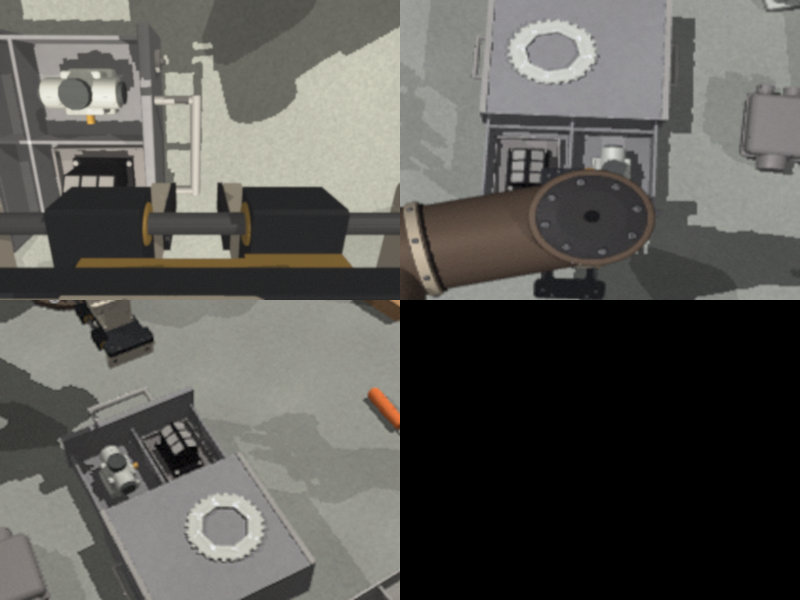

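The block stands upright in the tray, the carburetor stands in its bay, and the bar lies centred under the jaws. Next I regrip the bar and push.

```bash
python3 -m handwheel '[{"grip":0.36,"travel":[0,0,1],"spin":0},{"grip":0.36,"travel":[0,0,1],"spin":0},{"grip":0.36,"travel":[0,0,1],"spin":0},{"grip":0.36,"travel":[0,0,1],"spin":0},{"grip":0.36,"travel":[0,0,0.9],"spin":0},{"grip":0.36,"travel":[0,0,0.5],"spin":0},{"grip":0.36,"travel":[0,0,0.3],"spin":0},{"grip":0.36,"travel":[0,0,0],"spin":0}]'
python3 -m handwheel '[{"grip":1,"travel":[0,0,0],"spin":0},{"grip":1,"travel":[0,0,0],"spin":0},{"grip":1,"travel":[0,0,0],"spin":0},{"grip":1,"travel":[0,0,0],"spin":0}]' 30
```

```text
time_s: 29.95
tcp_pos: [0.4329, -0.1087, 0.0287]
eef_rot: [180.0, -0.0, -94.0]
contact_force: [-0.1, 0.3, -0.2]
gripper_width: 0.028
gripper_force: 0.0
time_s: 30.45
tcp_pos: [0.4333, -0.1086, 0.0293]
eef_rot: [-179.9, 0.0, -94.0]
contact_force: [-1.4, 1.3, 6.3]
gripper_width: 0.0111
gripper_force: 30.0
```

```bash
python3 -m handwheel '[{"grip":1,"travel":[0,-0.1,0],"spin":0},{"grip":1,"travel":[0,-0.2,0],"spin":0},{"grip":1,"travel":[0,-0.3,0],"spin":0},{"grip":1,"travel":[0,-0.4,0],"spin":0},{"grip":1,"travel":[0,-0.5,0],"spin":0},{"grip":1,"travel":[0,-0.5,0],"spin":0},{"grip":1,"travel":[0,-0.5,0],"spin":0},{"grip":1,"travel":[0,-0.5,0],"spin":0}]'
python3 -m handwheel '[{"grip":1,"travel":[0,-0.5,0],"spin":0},{"grip":1,"travel":[0,-0.5,0],"spin":0},{"grip":1,"travel":[0,-0.5,0],"spin":0},{"grip":1,"travel":[0,-0.5,0],"spin":0},{"grip":1,"travel":[0,-0.5,0],"spin":0},{"grip":1,"travel":[0,-0.4,0],"spin":0},{"grip":1,"travel":[0,-0.3,0],"spin":0},{"grip":1,"travel":[0,-0.1,0],"spin":0}]'
python3 -m handwheel '[{"grip":1,"travel":[0,-0.1,0],"spin":0},{"grip":1,"travel":[0,-0.1,0],"spin":0},{"grip":1,"travel":[0,-0.1,0],"spin":0},{"grip":1,"travel":[0,0,0],"spin":0}]'
```

```text
time_s: 31.45
tcp_pos: [0.5078, -0.1142, 0.0293]
eef_rot: [180.0, -0.0, -94.0]
contact_force: [-2.3, -0.7, 8.9]
gripper_width: 0.011
gripper_force: 30.0
time_s: 32.45
tcp_pos: [0.5902, -0.1205, 0.0293]
eef_rot: [180.0, -0.1, -94.0]
contact_force: [-2.4, -2.3, 8.2]
gripper_width: 0.011
gripper_force: 30.0
time_s: 32.95
tcp_pos: [0.5976, -0.121, 0.0293]
eef_rot: [-180.0, -0.1, -94.0]
contact_force: [-1.5, -3.6, 5.1]
gripper_width: 0.0109
gripper_force: 30.0
```

```bash
python3 -m handwheel '[{"grip":1,"travel":[0,-0.08,0],"spin":0},{"grip":1,"travel":[0,-0.08,0],"spin":0},{"grip":1,"travel":[0,0,0],"spin":0}]'
```

```text
time_s: 33.33
tcp_pos: [0.5975, -0.121, 0.0292]
eef_rot: [179.6, -0.1, -94.0]
contact_force: [-13.6, 1.2, 17.0]
gripper_width: 0.011
gripper_force: 30.0
```

The drawer is at its stop, so I relax, release and retreat.

```bash
python3 -m handwheel '[{"grip":1,"travel":[0,0.12,0],"spin":0},{"grip":0.36,"travel":[0,0,0],"spin":0},{"grip":0.36,"travel":[0,0,0],"spin":0},{"grip":0.36,"travel":[0,0,-0.3],"spin":0},{"grip":0.36,"travel":[0,0,-1],"spin":0},{"grip":0.36,"travel":[0,0,-1],"spin":0},{"grip":0.36,"travel":[0,0,-1],"spin":0},{"grip":0.36,"travel":[0,0,-1],"spin":0}]'
python3 -m handwheel '[{"grip":0.36,"travel":[0,0,-1],"spin":0},{"grip":0.36,"travel":[0,0,-0.5],"spin":0},{"grip":0.36,"travel":[0,0,0],"spin":0},{"grip":0.36,"travel":[0,0,0],"spin":0}]'
python3 - <<'E'
from h import *
st,im=snap("wrist","w6.png"); print(st["tcp_pos"],st["contact_force"])
cv2.imwrite("pics/w6b.png",cv2.cvtColor(im,cv2.COLOR_RGB2BGR))
E
```

```text
time_s: 34.33
tcp_pos: [0.5987, -0.12, 0.1375]
eef_rot: [-180.0, 0.0, -94.0]
contact_force: [1.4, -0.5, -0.2]
gripper_width: 0.0284
gripper_force: 0.0
time_s: 34.83
tcp_pos: [0.5979, -0.1201, 0.1726]
eef_rot: [179.9, 0.0, -94.0]
contact_force: [0.0, -0.4, -0.4]
gripper_width: 0.0281
gripper_force: 0.0
[ 0.59792585 -0.12012103  0.17264626] [ 0.01325911 -0.4344202  -0.42867366]
```

View pics/w6b.png

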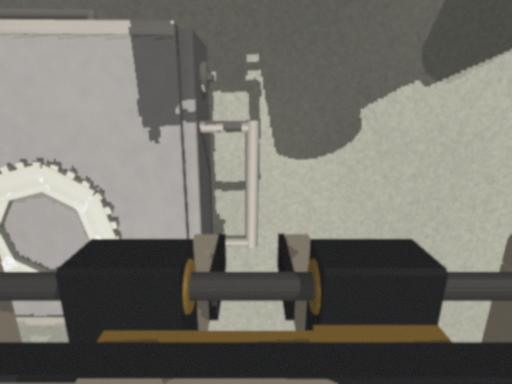

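The drawer front is flush with the case (bar at column 252), the gripper is clear, and the sprocket is in place.

```bash
python3 -c "
from plant import close_job
print(close_job())"
```

```text
the job is handed in; nothing more can be done
None
```

The reed valve block stands roof up in the tray, the drawer was pushed gently home to its stop with the carburetor still upright when last seen, and the job was handed in at about 35 s; no verdict was returned.

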